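# Turn on the air to three pneumatic grips in order

## Robot

A 6-joint arm with a two-finger parallel gripper is mounted at the origin on the work surface. World frame = base frame: x ahead of the robot, y to its left, z up, the work surface at z = 0. Lengths are in m, angles in rad, forces in N, time in s.
With the tool pointing down it reaches from about 0.3 to 0.775 m from the base axis. Payload 14.6 kg.
Tool frame: the origin (TCP) lies between the finger pads; the fingertips stand 25 mm ahead of it and the grasp point (between the pads) lies 6 mm ahead of it (manip.tip_extent is the distance from the TCP to the fingertips, in m); x points along the fingers, y is the direction in which the jaws open and shut, and the axes are right-handed (so a half turn about x gives the same grasp; the last joint's range is limited). The gripper opens to 94 mm and grips with 3 to 60 N. Pads are 16 mm wide; open, the fingers measure 119 mm over their backs; the gripper's body (75 mm by 177 mm) begins 78 mm behind the grasp point.
Start: joints at [1.036, 0.3, 1.521, -0, 1.321, -0.067], TCP at [0.248, 0.491, 0.23] pointing down, gripper open.
Joint ranges: [-3.03, 3.03], [-0.79, 2.21], [0.23, 2.52], [-1.04, 4.18], [0, 3.07], [-2.55, 2.55]. Speed limits (rad/s): [2.22, 2.22, 2.57, 3.14, 3.14, 3.14].

## Interface

Orientations are given as a rotation vector (axis times angle).
In Python, from cell import manip gives the robot as it stands.
- The arm moves only by the tool send_rows, never from a script. Its argument "increments" is a list of rows, each a list of 5 numbers: the opening, from 0 (shut) to 1 (fully open), then the shift along the tool's x, y, z normalised to -1 to 1, where 1 is 0.4 m, then the turn about the tool's x normalised to -1 to 1, where 1 is 360 degrees. A call has 1 to 10 rows; each row shifts and turns the commanded pose from where the row before left it, along the tool's axes as they then stand; what a row does not reach is not made up. A row lasts 1/8 s, in which the tool goes at most 62.5 mm and 10.7 degrees, less where a joint would pass 70% of its speed; a pose out of reach is approached as far as the arm can. A call with a number of a shift or a turn outside -1 to 1 is refused whole. A call with a gripper value outside its range is refused whole. The fingers move at their own pace and stop on an object; "squeeze" is the grip in N (left out, the last holds). Time passes only in rows, so rows that do not move let the fingers close. It gives the time, the measured TCP pose, the force and the opening at its end, in the units of the state.
- manip.get_state(): the state, without advancing time (a new reading comes with each control period).
- manip.grab_frame(name): name is "scene" or "top" or "wrist"; returns (picture, depth): 384x512x3 uint8, blue, green, red; 384x512 float32, m along the optical axis (not along the pixel's ray), 0 where there is no reading.
- manip.camera_model(name): a dict with "intrinsics" (3x3 intrinsics, pixels), "R" (3x3) and "t" (3): a world point X has camera coordinates R X + t; the wrist camera has in their place "T_tool_cam" (4x4, takes a point from camera to tool coordinates, whose origin is the TCP and whose axes are the tool frame's). Camera axes: x right, y down, z forward; pixel columns grow to the right and rows downward; lengths in m; the calibration is good to about 2 mm. A picture is of the moment at which its call begins: read the wrist's pose just before it. camera_model takes no time and is no camera call.
- manip.sign_off(): hands the job in, once; it reports no verdict.
The state is a dict: "time_s": time; "joints": joint angles; "dq": joint speeds; "joint_torque": joint torques, N m; "ee_pos": TCP position; "orientation": TCP orientation; "contact_force": force on the tool from outside, world axes, zero at the start; "ft_torque": the same for the moment, N m; "grip_width": finger opening in m.
Only numpy, scipy, OpenCV 4.12 (cv2) and the standard library are available. Lean on these libraries where they do the work, as an engineer would, in place of code of your own. Each camera call takes 0.05 s, during which the arm holds its last target. There are 200 camera calls.

## Task

Turn on the air to the three pneumatic specimen grips on the test bench: gently push down the green cap, then the yellow cap, then the blue cap, each fully down so that it stays there, and then draw clear. Only press with the fingertips: do not lift, tip or shift the grips, do not press the red stop button, and leave everything else on the bench where it is.

Things in the scene. Friction and masses are not known exactly. Their poses are not given: they have to be found in the camera images.
- green_cap_top (a point): centre of the flat top of the round green cap (34 mm across, 8 thick, on a black rubber cushion and a 16 mm stem, over a black collar) of the green grip; about 106 mm above the bench when the cap is up, and it goes down with the cap
- green_cap (a joint): how far the green cap is pushed straight down, m: 0 up, 0.012 fully down against its stop; starts at 0 to 0.002. It has no spring: about 3 N of friction moves it down, and it stays where it is left. The coloured head gives up to 8 mm on its cushion (2 N to start, then 1.5 N per mm) besides this, so at the stop the push grows gradually
- green_stand: the green-capped pneumatic grip: a small red clamp (54 x 50 mm, top at 66 mm, black collar to 74) with a silver actuator on its +y side and dark jaws on its -x side, on a steel foot 90 x 84 x 10, total about 1.1 to 1.8 kg, standing loose on the bench; origin at the centre of the underside, z up, the cap straight above it
- yellow_cap_top (a point): centre of the flat top of the round yellow cap (34 mm across, 8 thick, on a black rubber cushion and a 16 mm stem, over a black collar) of the yellow grip; about 106 mm above the bench when the cap is up, and it goes down with the cap
- yellow_cap (a joint): how far the yellow cap is pushed straight down, m: 0 up, 0.012 fully down against its stop; starts at 0 to 0.002. It has no spring: about 3 N of friction moves it down, and it stays where it is left. The coloured head gives up to 8 mm on its cushion (2 N to start, then 1.5 N per mm) besides this, so at the stop the push grows gradually
- yellow_stand: the yellow-capped pneumatic grip: a small red clamp (54 x 50 mm, top at 66 mm, black collar to 74) with a silver actuator on its +y side and dark jaws on its -x side, on a steel foot 90 x 84 x 10, total about 1.1 to 1.8 kg, standing loose on the bench; origin at the centre of the underside, z up, the cap straight above it
- blue_cap_top (a point): centre of the flat top of the round blue cap (34 mm across, 8 thick, on a black rubber cushion and a 16 mm stem, over a black collar) of the blue grip; about 106 mm above the bench when the cap is up, and it goes down with the cap
- blue_cap (a joint): how far the blue cap is pushed straight down, m: 0 up, 0.012 fully down against its stop; starts at 0 to 0.002. It has no spring: about 3 N of friction moves it down, and it stays where it is left. The coloured head gives up to 8 mm on its cushion (2 N to start, then 1.5 N per mm) besides this, so at the stop the push grows gradually
- blue_stand: the blue-capped pneumatic grip: a small red clamp (54 x 50 mm, top at 66 mm, black collar to 74) with a silver actuator on its +y side and dark jaws on its -x side, on a steel foot 90 x 84 x 10, total about 1.1 to 1.8 kg, standing loose on the bench; origin at the centre of the underside, z up, the cap straight above it
- stop_button_top (a point): top centre of the red mushroom stop button (40 mm across), about 85 mm above the bench, on a yellow box 80 x 80 x 56 fixed to the bench; not to be pressed
- stop_button (a joint): how far the red stop button is pushed down, m: 0 up, 0.006 fully down; a spring of about 1 to 6 N returns it
- specimen: flat aluminium tensile bar with wide ends, 150 x 20 x 5, lying (mm), loose; origin at the middle of its underside; a bystander
- bolt: steel bolt standing on its head, 28 across, 55 high (mm), loose; origin at the middle of its underside; a bystander
- wood_block: pine test block 45 x 100 x 35 high (mm), loose; origin at the middle of its underside; a bystander
- jar: yellow jar with red lid, 60 across, 85 high (mm), loose; origin at the middle of its underside; a bystander
- wrench: steel wrench lying flat, loose; origin at its underside; a bystander
- mug: blue ceramic mug, 76 across, 85 high (mm), loose; origin at the middle of its underside; a bystander
Things that resemble listed ones, but are neither listed nor needed, are in the scene too. Leave any pink look-alike of the blue_stand alone.

How it is judged:
By the outcome, as a careful person would: the job done as asked, in the order asked, and still so for the second after the job is handed in, with the robot touching nothing.
It also fails if it takes over 48 s, if anything falls off the work surface, if the arm or the gripper's body presses on something with over 40 N, if the wrist force passes 120 N, or if a joint passes its speed limit or range.

## Working session

There is one attempt and no reset: what is moved stays moved. The work goes in short steps, Python scripts to look and compute and a tool call to move; the robot and the scene stay as the last step left them, time stands still between calls to the robot, and variables do not carry over. Pictures are saved under pics/ and viewed, about 8 in all and at most 12, crops included, and the job is handed in when it is done.

Besides the shell and the picture viewer there is one more tool, called after "Request:" in YAML: its name, and indented under it one key for each argument. send_rows: Moves the arm, as the interface text tells. Scaled input: -1 to 1 covers 0.4 m each way for a shift and 360 degrees each way for a turn. Its arguments: {"type":"object","properties":{"increments":{"type":"array","items":{"type":"array","items":{"type":"number"}}},"squeeze":{"type":"number"}},"required":["increments"]}

```bash
mkdir -p pics; ls; python3 - <<'E'
from cell import manip
import cv2,numpy as np
s=manip.get_state();print({k:np.round(v,3) for k,v in s.items()})
for n in("scene","top"):
    im,d=manip.grab_frame(n);np.savez(f"pics/{n}.npz",im=im,d=d);cv2.imwrite(f"pics/{n}0.png",im)
    m=manip.camera_model(n);print(n,m)
print(manip.camera_model("wrist"))
E
```

```text
pics
{'time_s': np.float64(0.0), 'joints': array([ 1.036,  0.3  ,  1.522, -0.   ,  1.321, -0.067]), 'dq': array([ 0.001, -0.001, -0.001, -0.001,  0.001, -0.002]), 'joint_torque': array([-1.0000e-03, -5.3181e+01, -3.5272e+01,  7.1000e-02,  2.4000e-02,
       -0.0000e+00]), 'ee_pos': array([0.248, 0.491, 0.23 ]), 'orientation': array([ 0.366,  1.54 , -0.368]), 'contact_force': array([ 0.784, -0.112,  0.142]), 'ft_torque': array([-0.036,  0.01 ,  0.042]), 'grip_width': np.float64(0.094)}
scene {'intrinsics': array([[485.89900632,   0.        , 259.50403835],
       [  0.        , 485.89900632, 194.93234263],
       [  0.        ,   0.        ,   1.        ]]), 'R': array([[ 0.44219584,  0.89689097, -0.00703118],
       [ 0.59665675, -0.30000582, -0.7443099 ],
       [-0.66967422,  0.32493554, -0.66779738]]), 't': array([-0.2395879 , -0.25918427,  1.49129096])}
top {'intrinsics': array([[490.6132825 ,   0.        , 259.80005443],
       [  0.        , 490.6132825 , 187.70591624],
       [  0.        ,   0.        ,   1.        ]]), 'R': array([[-0.02198982, -0.99973611, -0.00664582],
       [-0.98526779,  0.02279829, -0.16949222],
       [ 0.16959901,  0.00282081, -0.98550912]]), 't': array([0.00511822, 0.54660337, 1.12823166])}
{'intrinsics': array([[332.76477931,   0.        , 262.60242104],
       [  0.        , 332.76477931, 188.84649989],
       [  0.        ,   0.        ,   1.        ]]), 'T_tool_cam': array([[ 1.73083961e-04, -2.29447596e-01,  9.73321001e-01,
        -1.54732515e-01],
       [ 9.99999759e-01, -6.14258612e-04, -3.22631569e-04,
         7.80737608e-05],
       [ 6.71897845e-04,  9.73320823e-01,  2.29447434e-01,
        -6.58807246e-02],
       [ 0.00000000e+00,  0.00000000e+00,  0.00000000e+00,
         1.00000000e+00]])}
```

View pics/scene0.png

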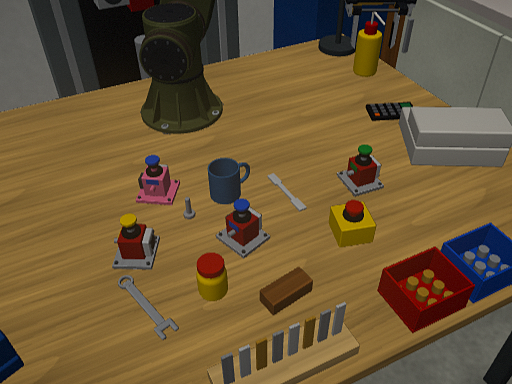

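View pics/top0.png

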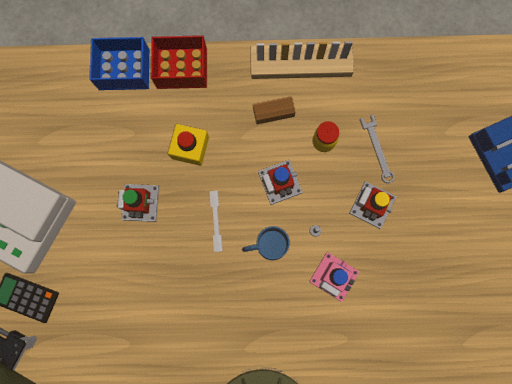

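The scene view shows the green cap at (365,150), yellow at (128,221) and blue at (242,205). In the top view they are at (131,198), (382,199) and (282,175).

Possible mix-ups:
- **Blue:** the pink grip's blue cap at top (339,277), the mug at (272,243) and the blue box. I choose the red-bodied grip at (282,175).
- **Yellow:** the jar at (326,136), which has a red lid, the stop box at (188,144) and a bottle. I choose (382,199).
- **Green:** the calculator and instrument keys. I choose (131,198).

```bash
cat > h.py <<'E'
import numpy as np,cv2
from cell import manip
HUE={'green':(45,85),'yellow':(22,34),'blue':(105,125),'red':(0,6)}
def blob(im,col,seed,r=16):
    h=cv2.cvtColor(im,cv2.COLOR_BGR2HSV);lo,hi=HUE[col]
    m=cv2.inRange(h,(lo,120,60),(hi,255,255));w=np.zeros_like(m);cv2.circle(w,seed,r,255,-1)
    n,l,st,c=cv2.connectedComponentsWithStats(m&w)
    i=1+np.argmax(st[1:,4]);return c[i],st[i],l==i
def ray(px,M):
    d=np.linalg.inv(M['intrinsics'])@[px[0],px[1],1];return M['R'].T@d,-M['R'].T@M['t']
def plane(px,M,z):
    d,o=ray(px,M);return o+d*(z-o[2])/d[2]
E
python3 - <<'E'
from h import *
S={'scene':dict(green=(365,150),yellow=(128,221),blue=(242,205)),'top':dict(green=(131,198),yellow=(382,199),blue=(282,175))}
P={}
for n in S:
    z=np.load(f'pics/{n}.npz');M=manip.camera_model(n)
    for c,s in S[n].items():
        p,st,m=blob(z['im'],c,s)
        P[n,c]=p;d,o=ray(p,M);dep=np.median(z['d'][m])
        print(n,c,p.round(1),st,'plane.102',plane(p,M,.102).round(4),'depth pt',(o+d*dep).round(4))
for c in S['top']:
    Ms=[manip.camera_model(n) for n in S]
    X=cv2.triangulatePoints(*[m['intrinsics']@np.c_[m['R'],m['t']] for m in Ms],P['scene',c],P['top',c]);print(c,(X[:3]/X[3]).ravel().round(4))
im=np.load('pics/top.npz')['im']
print(cv2.imwrite('pics/crop.png',np.hstack([cv2.resize(im[y-32:y+32,x-32:x+32],(260,260),interpolation=cv2.INTER_CUBIC) for x,y in S['top'].values()])))
E
```

```text
scene green [364.7 148.8] [358 145  14   9  99] plane.102 [0.5229 0.2921 0.102 ] depth pt [0.5279 0.2878 0.1068]
scene yellow [127.7 219.8] [120 213  17  15 184] plane.102 [ 0.5053 -0.2816  0.102 ] depth pt [ 0.5097 -0.282   0.1061]
scene blue [240.8 204.4] [234 199  15  12 148] plane.102 [ 0.567  -0.0556  0.102 ] depth pt [ 0.5721 -0.0577  0.1071]
top green [129.8 196.5] [123 190  15  14 166] plane.102 [0.5236 0.2892 0.102 ] depth pt [0.523  0.2882 0.1056]
top yellow [381.4 198.9] [375 192  14  15 170] plane.102 [ 0.5048 -0.2826  0.102 ] depth pt [ 0.5043 -0.2817  0.1057]
top blue [281.3 174. ] [274 167  15  15 160] plane.102 [ 0.5678 -0.0572  0.102 ] depth pt [ 0.5668 -0.057   0.1066]
green [0.5239 0.2898 0.1032]
yellow [ 0.505  -0.2821  0.1019]
blue [ 0.5678 -0.0566  0.103 ]
True
```

View pics/crop.png

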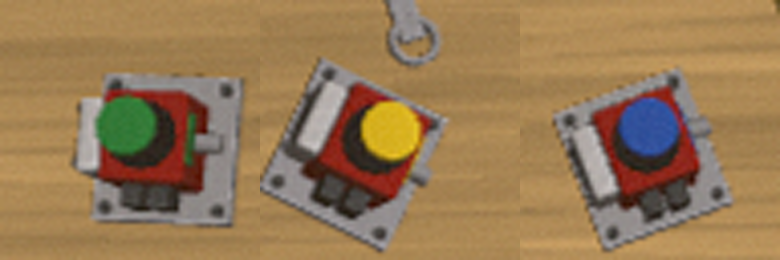

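The crop shows red bodies under the green, yellow and blue caps, so the choice holds. The two views agree to about 2 mm, and the heights fit. Next I work out the tool axes and the move to above green.

```bash
cat >> h.py <<'E'
from scipy.spatial.transform import Rotation as Rn
def go(x,y,ztip):
    s=manip.get_state();R=Rn.from_rotvec(s['orientation']).as_matrix()
    d=np.array([x,y,ztip+.025])-s['ee_pos'];print('t',round(float(s['time_s']),2),'tip',(s['ee_pos']+.025*R[:,0]).round(4),'F',s['contact_force'].round(2),'norm shift',(R.T@d/.4).round(4))
    return R
E
python3 - <<'E'
from h import *
print(go(.523,.2893,.150).round(3)); print(manip.tip_extent)
E
```

```text
t 0.1 tip [0.2479 0.4907 0.205 ] F [-0.41 -0.16 -1.03] norm shift [ 0.1375 -0.1393  0.8409]
[[-0.     0.451  0.893]
 [-0.001  0.893 -0.451]
 [-1.    -0.001 -0.   ]]
0.025
```

Request:
send_rows:
  increments:
    - [0,0,-0.0174,0.1051]
    - [0,0,-0.0174,0.1051]
    - [0,0.02,-0.0174,0.1051]
    - [0,0.02,-0.0174,0.1051]
    - [0,0.02,-0.0174,0.1051]
    - [0,0.02,-0.0174,0.1051]
    - [0,0.02,-0.0174,0.1051]
    - [0,0.02,-0.0174,0.1051]
    - [0,0,0,0]
    - [0,0,0,0]
  squeeze: 10

```text
schema error: expected 5 numbers
```

Request:
send_rows:
  increments:
    - [0,0,-0.0174,0.1051,0]
    - [0,0,-0.0174,0.1051,0]
    - [0,0.02,-0.0174,0.1051,0]
    - [0,0.02,-0.0174,0.1051,0]
    - [0,0.02,-0.0174,0.1051,0]
    - [0,0.02,-0.0174,0.1051,0]
    - [0,0.02,-0.0174,0.1051,0]
    - [0,0.02,-0.0174,0.1051,0]
    - [0,0,0,0,0]
    - [0,0,0,0,0]
  squeeze: 10

```text
time_s: 1.35
ee_pos: [0.5227, 0.2898, 0.1823]
orientation: [0.367, 1.54, -0.367]
contact_force: [-0.9, -0.5, 0.1]
grip_width: 0.0005
```

```bash
cat >> h.py <<'E'
def wrist(name,z=.105,col=None):
    s=manip.get_state();R=Rn.from_rotvec(s['orientation']).as_matrix()
    im,d=manip.grab_frame('wrist');M=manip.camera_model('wrist');T=M['T_tool_cam']
    A=R@T[:3,:3];o=s['ee_pos']+R@T[:3,3]
    m=dict(intrinsics=M['intrinsics'],R=A.T,t=-A.T@o)
    q=m['intrinsics']@(m['R']@np.array([s['ee_pos'][0],s['ee_pos'][1],z])+m['t']);q=q[:2]/q[2]
    cv2.drawMarker(v:=im.copy(),tuple(q.astype(int)),(255,0,255),0,12,1);cv2.imwrite(f'pics/{name}.png',v)
    p,st,mk=blob(im,col,tuple(int(a) for a in q),90)
    dep=np.median(d[mk]);dr,oo=ray(p,m)
    print('tip proj',q.round(),'cap px',p.round(1),st,'plane',plane(p,m,z).round(4),'depth',(oo+dr*dep).round(4))
E
python3 - <<'E'
from h import *
wrist('w1',col='green'); go(.523,.2893,.11)
E
```

```text
tip proj [263. 204.] cap px [263.  200.5] [ 241  182   45   36 1293] plane [0.5205 0.2911 0.105 ] depth [0.5203 0.2912 0.1057]
t 1.4 tip [0.5225 0.2901 0.1575] F [-0.75  0.43  0.53] norm shift [ 0.1188 -0.0012  0.002 ]
```

View pics/w1.png

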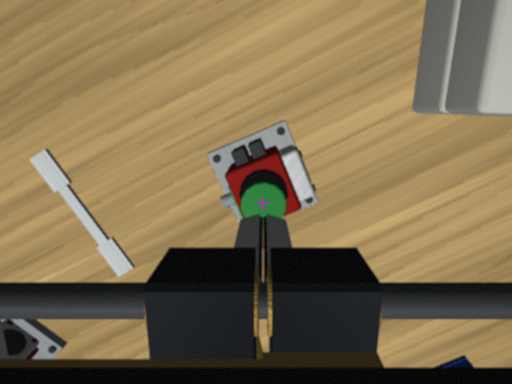

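The wrist view shows the green cap at (263,203), with the tip projection at its centre. The cap is partly hidden by the fingers. I press now.

Request:
send_rows:
  increments:
    - [0,0.04,0,0,0]
    - [0,0.04,0,0,0]
    - [0,0.025,0,0,0]
    - [0,0.01,0,0,0]
    - [0,0.006,0,0,0]
    - [0,0.005,0,0,0]
    - [0,0.005,0,0,0]
    - [0,0.005,0,0,0]
    - [0,0,0,0,0]

```text
time_s: 2.52
ee_pos: [0.5232, 0.2896, 0.1282]
orientation: [0.367, 1.539, -0.367]
contact_force: [-0.6, -0.2, 1.9]
grip_width: 0.0005
```

Request:
send_rows:
  increments:
    - [0,0.005,0,0,0]
    - [0,0.005,0,0,0]
    - [0,0.005,0,0,0]
    - [0,0.005,0,0,0]
    - [0,0,0,0,0]

```text
time_s: 3.15
ee_pos: [0.5231, 0.2896, 0.1199]
orientation: [0.367, 1.539, -0.367]
contact_force: [0.5, -0.0, 1.9]
grip_width: 0.0005
```

Request:
send_rows:
  increments:
    - [0,0.005,0,0,0]
    - [0,0.003,0,0,0]
    - [0,0,0,0,0]

```text
time_s: 3.52
ee_pos: [0.5232, 0.2896, 0.117]
orientation: [0.367, 1.539, -0.367]
contact_force: [0.5, 0.2, 5.4]
grip_width: 0.0008
```

Request:
send_rows:
  increments:
    - [0,0.003,0,0,0]
    - [0,0,0,0,0]

```text
time_s: 3.78
ee_pos: [0.5232, 0.2896, 0.116]
orientation: [0.367, 1.539, -0.366]
contact_force: [-1.1, 0.7, 7.1]
grip_width: 0.0003
```

Request:
send_rows:
  increments:
    - [0,0.003,0,0,0]
    - [0,0,0,0,0]

```text
time_s: 4.03
ee_pos: [0.5232, 0.2896, 0.115]
orientation: [0.367, 1.539, -0.366]
contact_force: [-0.6, -0.8, 8.2]
grip_width: 0.0008
```

Request:
send_rows:
  increments:
    - [0,0.003,0,0,0]
    - [0,0,0,0,0]

```text
time_s: 4.28
ee_pos: [0.5233, 0.2896, 0.1139]
orientation: [0.367, 1.539, -0.366]
contact_force: [-2.0, -1.1, 10.1]
grip_width: 0.0008
```

The force climbs at 1.5 N/mm to 10 N, so green is against its stop. I lift and measure for yellow.

Request:
send_rows:
  increments:
    - [0,-0.01,0,0,0]
    - [0,-0.02,0,0,0]
    - [0,-0.05,0,0,0]
    - [0,-0.1,0,0,0]
    - [0,0,0,0,0]

```text
time_s: 4.9
ee_pos: [0.5238, 0.29, 0.188]
orientation: [0.369, 1.536, -0.365]
contact_force: [-0.6, 0.7, -0.0]
grip_width: 0.0005
```

```bash
python3 - <<'E'
from h import *
wrist('w2',z=.094,col='green'); go(.5045,-.282,.15)
E
```

```text
tip proj [262. 198.] cap px [261.8 195.9] [ 241  176   43   41 1357] plane [0.5223 0.2903 0.094 ] depth [0.5222 0.2904 0.0944]
t 4.95 tip [0.5232 0.2896 0.161 ] F [ 1.26 -0.22 -0.6 ] norm shift [ 0.0267 -1.2966  0.6027]
```

Green's cap top now reads 94.4 mm against 105.7 before, and it has not shifted. On to yellow.

Request:
send_rows:
  increments:
    - [0,0,-0.0926,0.043,0]
    - [0,0,-0.0926,0.043,0]
    - [0,0,-0.0926,0.043,0]
    - [0,0,-0.0926,0.043,0]
    - [0,0,-0.0926,0.043,0]
    - [0,0,-0.0926,0.043,0]
    - [0,0,-0.0926,0.043,0]

```text
time_s: 5.82
ee_pos: [0.5128, 0.0026, 0.184]
orientation: [0.367, 1.542, -0.367]
contact_force: [0.5, -1.0, 0.3]
grip_width: 0.0007
```

Request:
send_rows:
  increments:
    - [0,0,-0.0926,0.043,0]
    - [0,0,-0.0926,0.043,0]
    - [0,0,-0.0926,0.043,0]
    - [0,0,-0.0926,0.043,0]
    - [0,0,-0.0926,0.043,0]
    - [0,0,-0.0926,0.043,0]
    - [0,0,-0.0926,0.043,0]
    - [0,0,0,0,0]
    - [0,0,0,0,0]

```text
time_s: 6.95
ee_pos: [0.5038, -0.2813, 0.1842]
orientation: [0.368, 1.541, -0.366]
contact_force: [-0.2, 0.1, -0.4]
grip_width: 0.0004
```

```bash
python3 - <<'E'
from h import *
wrist('w3',z=.105,col='yellow'); go(.5045,-.282,.106)
E
```

```text
tip proj [263. 203.] cap px [261.5 201.1] [ 240  182   45   46 1343] plane [ 0.502  -0.2812  0.105 ] depth [ 0.5017 -0.2811  0.1061]
t 7.0 tip [ 0.504  -0.281   0.1595] F [-0.31  0.34  0.27] norm shift [ 0.1339 -0.0018  0.0023]
```

View pics/w3.png

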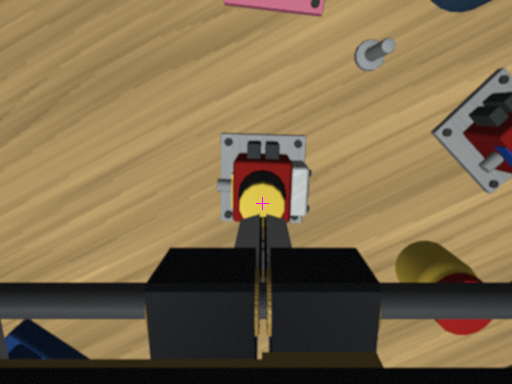

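The yellow cap is at (262,203), under the tip projection. The jar is 85 mm high, below the gripper body. I press yellow.

Request:
send_rows:
  increments:
    - [0,0.04,0,0,0]
    - [0,0.04,0,0,0]
    - [0,0.03,0,0,0]
    - [0,0.01,0,0,0]
    - [0,0.006,0,0,0]
    - [0,0.005,0,0,0]
    - [0,0.005,0,0,0]
    - [0,0.005,0,0,0]
    - [0,0,0,0,0]

```text
time_s: 8.12
ee_pos: [0.5043, -0.282, 0.1291]
orientation: [0.367, 1.539, -0.367]
contact_force: [-0.2, -0.0, 2.0]
grip_width: 0.0002
```

Request:
send_rows:
  increments:
    - [0,0.005,0,0,0]
    - [0,0.005,0,0,0]
    - [0,0.005,0,0,0]
    - [0,0.005,0,0,0]
    - [0,0.005,0,0,0]
    - [0,0,0,0,0]

```text
time_s: 8.88
ee_pos: [0.5043, -0.2819, 0.1188]
orientation: [0.367, 1.539, -0.367]
contact_force: [0.3, 0.1, 3.1]
grip_width: 0.0004
```

Request:
send_rows:
  increments:
    - [0,0.004,0,0,0]
    - [0,0.003,0,0,0]
    - [0,0,0,0,0]

```text
time_s: 9.25
ee_pos: [0.5043, -0.282, 0.1163]
orientation: [0.367, 1.539, -0.367]
contact_force: [0.5, -0.1, 7.8]
grip_width: 0.0011
```

Request:
send_rows:
  increments:
    - [0,0.003,0,0,0]
    - [0,0.002,0,0,0]
    - [0,0,0,0,0]

```text
time_s: 9.62
ee_pos: [0.5044, -0.282, 0.1146]
orientation: [0.367, 1.539, -0.367]
contact_force: [-0.7, 0.2, 8.4]
grip_width: 0.0005
```

Request:
send_rows:
  increments:
    - [0,0.003,0,0,0]
    - [0,0,0,0,0]
    - [0,0,0,0,0]

```text
time_s: 10.0
ee_pos: [0.5044, -0.282, 0.1136]
orientation: [0.366, 1.539, -0.367]
contact_force: [-1.2, 0.9, 11.1]
grip_width: 0.0006
```

Request:
send_rows:
  increments:
    - [0,-0.01,0,0,0]
    - [0,-0.02,0,0,0]
    - [0,-0.05,0,0,0]
    - [0,-0.1,0,0,0]
    - [0,0,0,0,0]
    - [0,0,0,0,0]

```text
time_s: 10.75
ee_pos: [0.5038, -0.2816, 0.1841]
orientation: [0.367, 1.541, -0.366]
contact_force: [0.5, 0.8, -0.8]
grip_width: 0.0003
```

```bash
python3 - <<'E'
from h import *
wrist('w4',z=.094,col='yellow'); go(.567,-.0572,.156)
E
```

```text
tip proj [263. 199.] cap px [261.9 198.5] [ 240  179   45   42 1385] plane [ 0.5029 -0.2817  0.094 ] depth [ 0.5028 -0.2817  0.0944]
t 10.8 tip [ 0.5037 -0.2816  0.1587] F [-0.3  -0.37 -0.46] norm shift [ 0.0071  0.572  -0.1117]
```

Yellow is down: its top went from 106.1 to 94.4 mm. On to blue.

Request:
send_rows:
  increments:
    - [0,0,0.0817,-0.016,0]
    - [0,0,0.0817,-0.016,0]
    - [0,0,0.0817,-0.016,0]
    - [0,0,0.0817,-0.016,0]
    - [0,0,0.0817,-0.016,0]
    - [0,0,0.0817,-0.016,0]
    - [0,0,0.0817,-0.016,0]
    - [0,0,0,0,0]
    - [0,0,0,0,0]

```text
time_s: 11.92
ee_pos: [0.567, -0.058, 0.1841]
orientation: [0.367, 1.541, -0.367]
contact_force: [-0.4, -0.1, -0.2]
grip_width: 0.0004
```

```bash
python3 - <<'E'
from h import *
wrist('w5',z=.105,col='blue'); go(.567,-.0572,.103)
E
```

```text
tip proj [263. 203.] cap px [264.2 200. ] [ 242  181   45   44 1387] plane [ 0.5653 -0.0558  0.105 ] depth [ 0.5649 -0.0557  0.1064]
t 11.97 tip [ 0.567  -0.0583  0.1593] F [ 0.06 -0.79  1.13] norm shift [ 0.1408  0.0025 -0.0011]
```

View pics/w5.png

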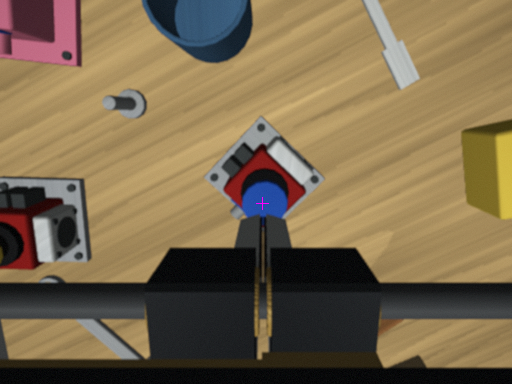

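The blue cap at (264,202) is on the red body with the steel foot, not the pink one. It sits under the tip projection to about 1 mm.

Request:
send_rows:
  increments:
    - [0,0.04,0.0025,0,0]
    - [0,0.04,0,0,0]
    - [0,0.03,0,0,0]
    - [0,0.01,0,0,0]
    - [0,0.006,0,0,0]
    - [0,0.005,0,0,0]
    - [0,0.005,0,0,0]
    - [0,0.005,0,0,0]
    - [0,0,0,0,0]

```text
time_s: 13.1
ee_pos: [0.568, -0.0566, 0.1286]
orientation: [0.367, 1.539, -0.367]
contact_force: [-0.9, 0.7, 2.8]
grip_width: 0.0
```

Request:
send_rows:
  increments:
    - [0,0.005,0,0,0]
    - [0,0.005,0,0,0]
    - [0,0.005,0,0,0]
    - [0,0.005,0,0,0]
    - [0,0.005,0,0,0]
    - [0,0,0,0,0]

```text
time_s: 13.85
ee_pos: [0.5679, -0.0566, 0.1184]
orientation: [0.367, 1.539, -0.367]
contact_force: [0.9, 0.5, 3.8]
grip_width: 0.0007
```

Request:
send_rows:
  increments:
    - [0,0.004,0,0,0]
    - [0,0.003,0,0,0]
    - [0,0,0,0,0]

```text
time_s: 14.22
ee_pos: [0.5679, -0.0566, 0.116]
orientation: [0.367, 1.539, -0.367]
contact_force: [0.4, -0.5, 8.2]
grip_width: 0.0004
```

Request:
send_rows:
  increments:
    - [0,0.003,0,0,0]
    - [0,0.002,0,0,0]
    - [0,0,0,0,0]

```text
time_s: 14.6
ee_pos: [0.568, -0.0566, 0.1142]
orientation: [0.367, 1.539, -0.367]
contact_force: [-0.2, 0.6, 9.3]
grip_width: 0.0001
```

Request:
send_rows:
  increments:
    - [0,0.002,0,0,0]
    - [0,0,0,0,0]
    - [0,0,0,0,0]

```text
time_s: 14.98
ee_pos: [0.568, -0.0566, 0.1136]
orientation: [0.367, 1.539, -0.367]
contact_force: [-1.0, 0.6, 10.1]
grip_width: 0.0002
```

Request:
send_rows:
  increments:
    - [0,-0.01,0,0,0]
    - [0,-0.02,0,0,0]
    - [0,-0.05,0,0,0]
    - [0,-0.1,0,0,0]
    - [0,0,0,0,0]
    - [0,0,0,0,0]

```text
time_s: 15.72
ee_pos: [0.5673, -0.0565, 0.1839]
orientation: [0.367, 1.541, -0.367]
contact_force: [-0.9, 0.3, -0.7]
grip_width: 0.0004
```

```bash
python3 - <<'E'
from h import *
wrist('w6',z=.094,col='blue'); go(.4,0.2,.25)
E
```

```text
tip proj [263. 200.] cap px [262.4 197.7] [ 241  178   44   42 1388] plane [ 0.566  -0.0561  0.094 ] depth [ 0.5658 -0.056   0.0945]
t 15.78 tip [ 0.5672 -0.0565  0.1586] F [-0.12  0.3   0.29] norm shift [-0.2275  0.3838 -0.6628]
```

All three caps read about 94.4 mm. I draw clear, back towards the start pose.

Request:
send_rows:
  increments:
    - [0,-0.06,0,0,0]
    - [0,-0.06,0,0,0]
    - [0,0,0.054,-0.083,0]
    - [0,0,0.054,-0.083,0]
    - [0,0,0.054,-0.083,0]
    - [0,0,0.054,-0.083,0]
    - [0,0,0.054,-0.083,0]
    - [0,0,0.054,-0.083,0]
    - [0,0,0.054,-0.083,0]
    - [0,0,0.054,-0.083,0]

```text
time_s: 17.02
ee_pos: [0.4075, 0.2182, 0.2318]
orientation: [0.366, 1.541, -0.368]
contact_force: [1.5, -0.2, 0.2]
grip_width: 0.0004
```

Request:
send_rows:
  increments:
    - [0,0,0.054,-0.083,0]
    - [0,0,0.054,-0.083,0]
    - [0,0,0.054,-0.083,0]
    - [0,0,0.054,-0.083,0]
    - [0,0,0.054,-0.083,0]
    - [0,0,0.054,-0.083,0]
    - [0,0,0.054,-0.083,0]
    - [0,0,0.054,-0.083,0]
    - [0,0,0,0,0]
    - [0,0,0,0,0]

```text
time_s: 18.27
ee_pos: [0.2496, 0.4908, 0.2319]
orientation: [0.365, 1.54, -0.368]
contact_force: [0.6, -0.5, 0.5]
grip_width: 0.0004
```

```bash
python3 - <<'E'
from h import *
z=np.load('pics/top.npz');im,d=manip.grab_frame('top');M=manip.camera_model('top')
for c,s in dict(green=(131,198),yellow=(382,199),blue=(282,175),red=(187,142)).items():
    for a,b in((z['im'],z['d']),(im,d)):
        p,st,m=blob(a,c,s);dr,o=ray(p,M);print(c,p.round(1),(o+dr*np.median(b[m])).round(4))
print(manip.get_state()['contact_force'].round(2))
df=cv2.absdiff(im,z['im']).max(2);cv2.imwrite('pics/end.png',np.vstack([im[:300],cv2.cvtColor(cv2.convertScaleAbs(df,alpha=3),cv2.COLOR_GRAY2BGR)[:300]]))
E
```

```text
green [129.8 196.5] [0.523  0.2882 0.1056]
green [131.2 197.3] [0.523  0.2878 0.0943]
yellow [381.4 198.9] [ 0.5043 -0.2817  0.1057]
yellow [380.3 199.7] [ 0.5042 -0.2815  0.0948]
blue [281.3 174. ] [ 0.5668 -0.057   0.1066]
blue [281.1 175. ] [ 0.5668 -0.057   0.0951]
red [185.4 139.2] [0.6599 0.1655 0.0854]
red [185.5 139.2] [0.66   0.1653 0.0853]
[ 0.24 -0.3   0.03]
```

View pics/end.png

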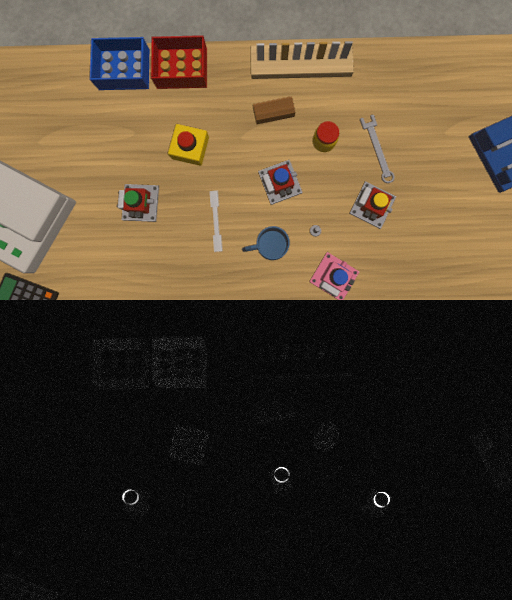

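The difference image shows change only at the rims of the three caps, at (131,197), (281,175) and (381,200). Nothing else moved.

```bash
python3 -c "
from cell import manip
print(manip.sign_off())"
```

```text
the job is handed in; nothing more can be done
None
```

I pressed the green, then the yellow, then the blue cap with the closed fingertips, each to about 10–11 N. I drew clear and handed the job in at about 18 s; the sign-off gives no verdict.

- **Caps:** the push rose past the 3 N friction at each stop. For green it climbed at the cushion's 1.5 N/mm; the yellow and blue readings were noisier. In the wrist view each cap top read about 94.4 mm afterwards, down from about 106. The last top view read 94.3, 94.8 and 95.1 mm for green, yellow and blue.
- **Everything else:** the before-and-after difference of the top view showed change only at the three cap rims. That comparison left out the bottom strip of the picture, near the robot base. The stop button's height was unchanged (85.3 mm against 85.4), and the force on the tool at the end was zero within noise.
- **Disagreements:** the first cap positions from the two fixed cameras differed by up to 5 mm by depth, but by about 3 mm or less by ray casting. The wrist view then showed each tip centred on its cap. No check failed.

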